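# Hold a derailleur cage wound to its stop

## Robot

A 6-joint arm with a two-finger parallel gripper is mounted at the origin on the work surface. World frame = base frame: x ahead of the robot, y to its left, z up, the work surface at z = 0. Lengths are in m, angles in rad, forces in N, time in s.
With the tool pointing down it reaches from about 0.325 to 0.9 m from the base axis. Payload 3.5 kg.
Tool frame: the origin (TCP) lies at the very end of the fingers, on their centre line; the grasp point (between the pads) lies grip_depth behind it (grip_depth is the distance from the TCP to the grasp point, in m); z points along the fingers, y is the line along which they close (so a half turn about z gives the same grasp; the last joint's range is limited). The gripper opens to 85 mm and grips with 20 to 120 N. Pads are 22 mm wide; open, the fingers measure 114 mm over their backs; the gripper's body (76 mm by 85 mm) begins 54 mm behind the grasp point. The pads swing forward as they close: fully open they stand 13 mm farther back than shut.
Start: joints at [1.227, 0.276, -0.026, 1.268, 0, 1.467], TCP at [0.149, 0.607, 0.231] pointing down, gripper open.
Joint ranges: [-3.12, 3.12], [-0.85, 1.88], [-1.08, 1.24], [-1.95, 2.15], [-1.57, 1.53], [-3.14, 3.14]. Speed limits (rad/s): [2.57, 2.57, 3.14, 3.14, 3.14, 3.14].

## Interface

Orientations are given as a rotation vector (axis times angle).
In Python, from cell import read_state, snapshot, camera_model, job_done, grip_depth gives the robot as it stands. The module is installed in compiled form; this text tells all that it offers.
- The arm moves only by the tool jog_arm, never from a script. Its argument "moves" is text: rows parted by semicolons, each of 7 numbers parted by spaces: the shift along the tool's x, y, z as a fraction of full scale, then the turn, a rotation vector about the tool's x, y, z as a fraction of full scale, then the closure, from -1 (fully open) to 1 (shut). In form: tx ty tz ax ay az fingers; .... A call has 1 to 10 rows; each row shifts and turns the commanded pose from where the row before left it, along the tool's axes as they then stand; what a row does not reach is not made up. Full scale, the value 1, is 2.5 cm for a shift and 4 degrees for a turn. A row lasts 1/12 s, in which the tool goes at most 41.7 mm and 7.16 degrees, less where a joint would pass 70% of its speed; a pose out of reach is approached as far as the arm can. A call with a number of a shift or a turn outside -1 to 1 is refused whole. A call with a gripper value outside its range is refused whole. The fingers move at their own pace and stop on an object; "grip_force" is the grip in N (left out, the last holds). Time passes only in rows, so rows that do not move let the fingers close. It gives the time, the measured TCP pose, the force, the opening and the grip force at its end, in the units of the state.
- read_state(): the state, without advancing time (a new reading comes with each control period).
- snapshot(name): name is "scene" or "top" or "wrist"; returns the picture (480x640x3 uint8, blue, green, red); there is no depth.
- camera_model(name): a dict with "fx", "fy", "cx", "cy" (pixels), "extrinsics" (4x4, takes a point from camera to world coordinates). Camera axes: x right, y down, z forward; pixel columns grow to the right and rows downward; lengths in m; the calibration is good to about 2 mm. A picture is of the moment at which its call begins: read the wrist's pose just before it. camera_model takes no time and is no camera call; for the wrist camera it gives the pose at the moment of the call.
- job_done(): hands the job in; it is judged then, once.
The state is a dict: "time": time; "q": joint angles; "joint_vel": joint speeds; "tau": joint torques, N m; "position": TCP position; "eef_rot": TCP orientation; "force": force on the tool from outside, world axes, zero at the start; "torque": the same for the moment, N m; "finger_gap": finger opening in m; "finger_force": force on a finger pad.
Only numpy, scipy, OpenCV 4.12 (cv2) and the standard library are available. Lean on these libraries where they do the work, as an engineer would, in place of code of your own. Each camera call takes 0.05 s, during which the arm holds its last target. There are 200 camera calls.

## Task

The derailleur on the bench stand needs its spring-loaded cage arm wound forward (clockwise from above) so its stop can be checked: push the arm round with the gripper's fingers until you feel it come up firmly against the hidden end stop, and lean on it there with a few newtons beyond the spring, without forcing it hard. Finish while still holding it against the stop; never let the arm snap back, and leave the torch, spanner, funnel, saucer, dibber and oil bottle where they are.

Things in the scene. Friction and masses are not known exactly. Their poses are not given: they have to be found in the camera images.
- derailleur: bicycle rear derailleur laid flat, its hanger bolted to a heavy steel stand fixed to the bench. Origin on the bench under the cage pivot; +x points from the pivot to the hanger and stand (210 mm long, up to 70 mm high), z up. The pivot body is a black upright drum, 62 mm across, 30 to 75 mm above the bench. Under the cage arm it is clear down to the bench
- pivot (a point): point on the vertical pivot axis of the cage arm, in the black drum, 50 mm above the bench. The end stop hidden in the drum is set differently each time, between 0.85 and 1.4 rad of the arm's angle: it can only be felt. It has a firm rubber face: from there on the push needed at the wheel climbs about 0.7 N per mm, before it only 0.03 N per mm
- wheel (a point): centre of the black lower jockey wheel (40 mm across, 10 mm thick, upright axis, does not spin) at the cage arm's free end, 92 mm from the pivot axis, 50 mm above the bench. It sits between two aluminium plates 24 mm wide, 40 to 60 mm above the bench; red bolt head on top. Push its rim sideways, fingers reaching down beside it
- cage (a joint): angle of the cage arm (rad): 0 at rest, growing as it is wound forward, clockwise seen from above. At rest the arm points away from the stand, to the robot's right; forward carries the wheel across towards the robot's left. Its spring pushes back with 0.25 N m at 0, plus 0.25 N m per rad (2.7 N at the wheel at rest, 6 N at 1.2 rad). Let go, it snaps back to 0
- torch: yellow torch lying on its side, 150 mm long, 48 mm across; origin on the bench under its middle
- spanner: chrome adjustable spanner lying flat near the derailleur stand, 210 mm long, 13 mm high; origin underneath, near its middle
- funnel: blue plastic funnel standing mouth down, 116 mm across, 110 mm high; origin under its centre
- saucer: terracotta saucer, 130 mm across, 22 mm high, near the derailleur stand; origin under its centre
- dibber: wooden dibber with a cross handle, lying, about 165 mm long, 35 mm high; origin on the bench under its handle end
- oil: small green oil bottle with a red cap, 48 mm across, 130 mm high; origin under its centre

How it is judged:
On the way, in this order (a step that is already met when the one before it is completed fails the run):
1. the fingers have wound the cage arm off its rest (value of joint cage above 0.25 rad and contact force between cage and the fingers above 1 N), for 0.1 s.
2. the arm is pressed on its end stop by the fingers (contact force between lug and pad above 5 N and contact force between cage and the fingers above 2 N), for 0.3 s.
At the end, for the whole second after the job is handed in: Through the last second the fingers hold the cage arm still against the end stop inside the drum (its lug on the pad) with 5 to 75 N at the 20 mm radius of the stop, about 1 to 16 N at the wheel beyond the spring; every bystander within 20 mm of where it was (all of step 2 and contact force between lug and pad below 75 N and value of joint cage above 0.8 rad and velocity of joint cage between -0.1 and 0.1 rad/s and distance of each of torch, spanner, funnel, saucer, dibber, oil from where it was at the start of the episode below 0.02 m); the arm keeps its last pose, push and grip.
It fails at once if the end stop is forced (over 75 N at its 20 mm radius, some 16 N at the wheel beyond the spring) (contact force between lug and pad above 75 N).
It fails at once if the cage arm snaps back (velocity of joint cage below -4 rad/s).
It fails at once if a bystander is pushed away (more than 20 mm) (distance of any of torch, spanner, funnel, saucer, dibber, oil from where it was at the start of the episode above 0.02 m).
It also fails if it takes over 64 s, if anything falls off the work surface, if the arm or the gripper's body presses on something with over 40 N, if the wrist force passes 120 N, or if a joint passes its speed limit or range.

## Working session

There is one attempt and no reset: what is moved stays moved. The work goes in short steps, Python scripts to look and compute and a tool call to move; the robot and the scene stay as the last step left them, time stands still between calls to the robot, and variables do not carry over. Pictures are saved under pics/ and viewed, at most 10 in all, crops included, and the job is handed in when it is done.

Besides the shell and the picture viewer there is one more tool, called after ">>>" by a JSON object that holds its "method" and its "body", one argument or row to a line. jog_arm: Moves the arm, as the interface text tells. Its arguments: {"type":"object","properties":{"moves":{"type":"string"},"grip_force":{"type":"number"}},"required":["moves"]}

```bash
mkdir -p pics; python3 - <<'E'
from cell import *
import cv2
for n in("top","scene"):
    cv2.imwrite(f"pics/{n}0.png",snapshot(n))
    m=camera_model(n);print(n,m)
print(read_state(),grip_depth)
E
```

```text
top {'fx': 524.0450913525503, 'fy': 524.0450913525503, 'cx': 323.75824619575434, 'cy': 242.03500756294866, 'extrinsics': array([[-0.01904553, -0.98015057,  0.19733762,  0.25050056],
       [-0.99978793,  0.01712396, -0.01143942,  0.0205024 ],
       [ 0.00783315, -0.19751364, -0.98026884,  1.54118783],
       [ 0.        ,  0.        ,  0.        ,  1.        ]])}
scene {'fx': 487.7597592713569, 'fy': 487.7597592713569, 'cx': 327.94571278409165, 'cy': 241.18897120381817, 'extrinsics': array([[-0.72429451,  0.52754601, -0.44395121,  1.21037769],
       [ 0.68948947,  0.55294168, -0.46782452,  0.691859  ],
       [-0.00131983, -0.64494241, -0.76423004,  1.18768775],
       [ 0.        ,  0.        ,  0.        ,  1.        ]])}
{'time': 0.1, 'q': array([ 1.22660644e+00,  2.77062475e-01, -2.77746043e-02,  1.26798663e+00,
       -3.48545426e-05,  1.46736753e+00]), 'joint_vel': array([ 2.55338939e-05, -1.24635048e-03,  4.54454437e-03,  1.04505876e-03,
        1.36167427e-03,  1.84450132e-03]), 'tau': array([ 3.11505246e-04, -4.46707034e+01,  2.96129179e+01,  8.47603544e-03,
       -1.27817011e-04,  9.14367803e-06]), 'position': array([0.14882003, 0.6062855 , 0.23025353]), 'eef_rot': array([-3.77223676e-01, -3.11844247e+00,  3.11691320e-03]), 'force': array([-1.01721968, -0.65859769, -0.39231039]), 'torque': array([ 0.05475957, -0.03102666,  0.0549604 ]), 'finger_force': 0.0, 'finger_gap': 0.08513880451211411} 0.0187
```

View pics/top0.png

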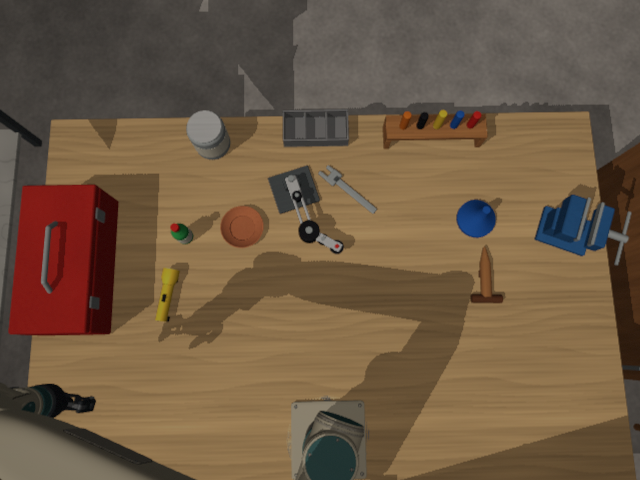

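View pics/scene0.png

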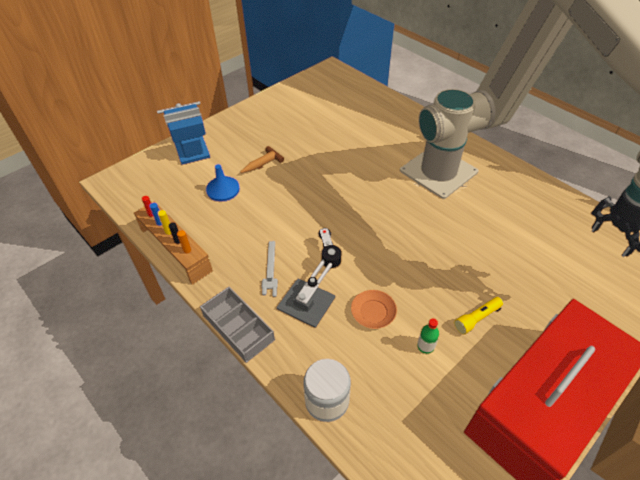

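Top view: drum at about (309,231), wheel bolt at about (337,246), saucer at (242,226), and the stand lies up and to the left of the drum. Clockwise takes the wheel down (towards the robot) and then left.

```bash
cat > h.py <<'E'
import numpy as np
from cell import *
def ray(n,u,v,z,m=None):
    m=m or camera_model(n);E=m["extrinsics"]
    d=E[:3,:3]@np.array([(u-m["cx"])/m["fx"],(v-m["cy"])/m["fy"],1]);o=E[:3,3]
    return o+d*(z-o[2])/d[2]
E
python3 - <<'E'
from h import *
from scipy.spatial.transform import Rotation as R
import cv2
for n,u,v,z in[("top",309,231,.078),("top",337,246,.064),("top",242,226,.02),("top",295,190,.0),("scene",331,256,.076),("scene",324,233,.064)]:
    print(n,ray(n,u,v,z).round(4))
print(R.from_rotvec(read_state()["eef_rot"]).as_matrix().round(3))
im=snapshot("top")[170:290,240:380];cv2.imwrite("pics/c.png",cv2.resize(im,None,fx=5,fy=5,interpolation=cv2.INTER_CUBIC))
E
```

```text
top [0.578 0.045 0.078]
top [ 0.5356 -0.0345  0.064 ]
top [0.6096 0.2451 0.02  ]
top [0.7247 0.0874 0.    ]
scene [0.597  0.0583 0.076 ]
scene [ 0.5438 -0.0281  0.064 ]
[[-0.971  0.238 -0.001]
 [ 0.238  0.971 -0.002]
 [ 0.    -0.002 -1.   ]]
```

View pics/c.png

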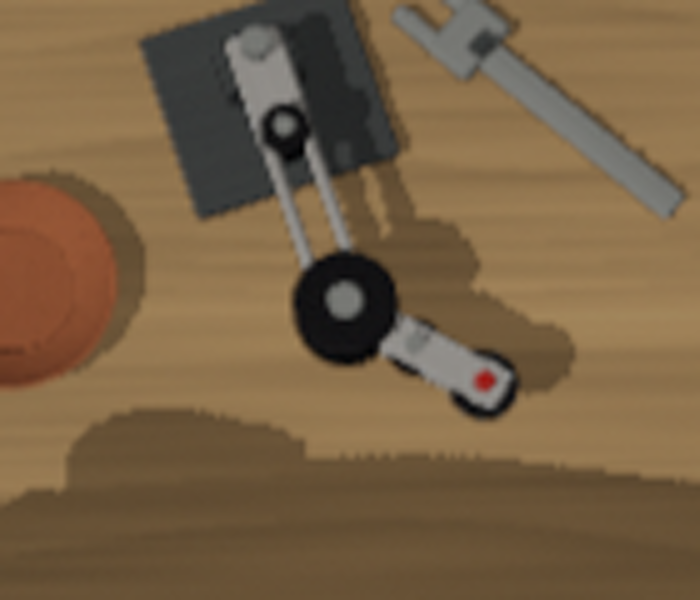

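>>> {"method": "jog_arm", "body": {
  "moves": "0 0 0 0 0 0.95 1;0 0 0 0 0 0.95 1;0 0 0 0 0 0.95 1;0 0 0 0 0 0.93 1;-0.9 -0.5 0 0 0 0 1;-0.9 -0.5 0 0 0 0 1;-0.9 -0.5 0 0 0 0 1;-0.9 -0.5 0 0 0 0 1;-0.9 -0.5 0 0 0 0 1;-0.9 -0.5 0 0 0 0 1",
  "grip_force": 60
}}

```text
time: 0.98
position: [0.2312, 0.4747, 0.2309]
eef_rot: [-0.784, -3.042, 0.001]
force: [0.6, 0.3, 1.3]
finger_gap: 0.0
finger_force: 0.0
```

>>> {"method": "jog_arm", "body": {
  "moves": "-0.9 -0.5 0 0 0 0 1;-0.9 -0.5 0 0 0 0 1;-0.9 -0.5 0 0 0 0 1;-0.9 -0.5 0 0 0 0 1;-0.9 -0.5 0 0 0 0 1;-0.9 -0.5 0 0 0 0 1;-0.9 -0.5 0 0 0 0 1;-0.9 -0.5 0 0 0 0 1;-0.9 -0.5 0 0 0 0 1;-0.9 -0.5 0 0 0 0 1"
}}

```text
time: 1.82
position: [0.3677, 0.2566, 0.2311]
eef_rot: [-0.784, -3.042, 0.0]
force: [0.3, -0.2, 0.9]
finger_gap: -0.0002
finger_force: 0.0
```

>>> {"method": "jog_arm", "body": {
  "moves": "-0.9 -0.5 0 0 0 0 1;-0.9 -0.5 0 0 0 0 1;-0.9 -0.5 0 0 0 0 1;-0.9 -0.5 0 0 0 0 1;-0.9 -0.5 0 0 0 0 1;-0.9 -0.5 0 0 0 0 1;-0.9 -0.5 0 0 0 0 1;-0.9 -0.5 0 0 0 0 1;-0.9 -0.5 0 0 0 0 1;0 0 0 0 0 0 1"
}}

```text
time: 2.65
position: [0.4927, 0.0583, 0.2312]
eef_rot: [0.79, 3.039, -0.002]
force: [-0.4, -0.1, -0.3]
finger_gap: -0.0001
finger_force: 0.0
```

>>> {"method": "jog_arm", "body": {
  "moves": "-0.85 -0.4 0 0 0 0 1;-0.85 -0.4 0 0 0 0 1;-0.85 -0.4 0 0 0 0 1;-0.85 -0.4 0 0 0 0 1;-0.85 -0.4 0 0 0 0 1;-0.85 -0.4 0 0 0 0 1;0 0 0 0 0 0 1;0 0 0 0 0 0 1"
}}

```text
time: 3.32
position: [0.5729, -0.053, 0.2308]
eef_rot: [-0.786, -3.04, -0.001]
force: [-0.4, 1.0, -0.4]
finger_gap: 0.0002
finger_force: 0.0
```

```bash
python3 - <<'E'
from h import *
import cv2
s=read_state();m=camera_model("wrist");cv2.imwrite("pics/w.png",snapshot("wrist"))
import pickle;pickle.dump(m,open("w.pkl","wb"));print(s["position"],s["eef_rot"],s["q"],m["extrinsics"].round(3))
E
```

```text
[ 0.57287926 -0.05297629  0.23080434] [-7.85971453e-01 -3.04036269e+00 -5.87839361e-04] [-2.04780430e-01  1.89898419e-01 -1.37267769e-01  1.24489170e+00
  4.35664280e-04  3.01167591e-01] [[ 0.484  0.835  0.262  0.504]
 [ 0.875 -0.462 -0.145 -0.015]
 [ 0.     0.3   -0.954  0.373]
 [ 0.     0.     0.     1.   ]]
```

View pics/w.png

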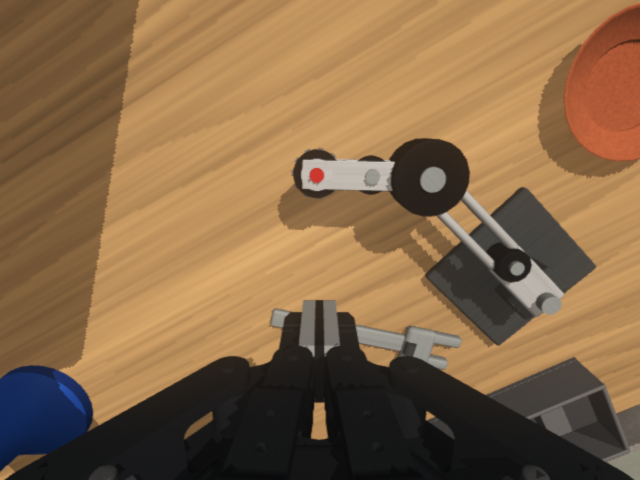

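Wrist view: red bolt at (317,176), drum centre at (433,180). The arm lies square to the tool's x, and the shut fingers line up with the wheel.

```bash
python3 - <<'E'
from h import *
import pickle;m=pickle.load(open("w.pkl","rb"))
a=ray(0,317,176,.064,m);b=ray(0,433,180,.077,m);print(a,b,np.linalg.norm((a-b)[:2]),np.degrees(np.arctan2(*(a-b)[1::-1])))
E
```

```text
[ 0.53535545 -0.03414112  0.064     ] [0.58084495 0.04473254 0.077     ] 0.09105135533956703 -119.97371656676793
```

>>> {"method": "jog_arm", "body": {
  "moves": "0 0 0.95 0 0 0 1;0 0 0.95 0 0 0 1;0 0 0.95 0 0 0 1;0 0 0.95 0 0 0 1;0 0 0.95 0 0 0 1;0 0 0.95 0 0 0 1;0 0 0.95 0 0 0 1;0 0 0.95 0 0 0 1;0 0 0.2 0 0 0 1;0 0 0 0 0 0 1"
}}

```text
time: 4.2
position: [0.57, -0.0512, 0.0345]
eef_rot: [-0.781, -3.037, 0.0]
force: [-0.0, 0.7, -0.3]
finger_gap: 0.0002
finger_force: 0.0
```

>>> {"method": "jog_arm", "body": {
  "moves": "0.15 0 0 0 0 0 1;0.15 0 0 0 0 0 1;0.1 0 0 0 0 0 1;0 0 0 0 0 0 1"
}}

```text
time: 4.53
position: [0.5644, -0.0476, 0.0377]
eef_rot: [0.783, 3.041, 0.0]
force: [0.2, -0.3, 0.3]
finger_gap: -0.0
finger_force: 0.0
```

>>> {"method": "jog_arm", "body": {
  "moves": "0.13 -0.04 0.04 0 0 0.5 1;0.13 -0.04 0.04 0 0 0.5 1;0.13 -0.04 0 0 0 0.5 1;0.13 -0.04 0 0 0 0.5 1;0.13 -0.04 0 0 0 0.5 1;0.13 -0.04 0 0 0 0.5 1;0.13 -0.04 0 0 0 0.5 1;0.13 -0.04 0 0 0 0.5 1;0.13 -0.04 0 0 0 0.5 1;0 0 0 0 0 0 1"
}}

```text
time: 5.37
position: [0.5378, -0.0387, 0.0362]
eef_rot: [1.25, 2.876, -0.0]
force: [1.5, -3.7, 2.8]
finger_gap: -0.0001
finger_force: 1.8
```

```bash
cat >> h.py <<'E'
from scipy.spatial.transform import Rotation as R
def rep():
    s=read_state();p=s["position"];M=R.from_rotvec(s["eef_rot"]).as_matrix();x,y=M[:2,0],M[:2,1]
    P=np.array([.5805,.0455]);d=p[:2]-P
    # in tool axes: pusher relative to pivot should be x=-31mm,y=-92mm
    print("t",s["time"],"rel tool mm",1e3*(d@x).round(4),1e3*(d@y).round(4),"z",p[2].round(4),"yaw",np.degrees(np.arctan2(x[1],x[0])).round(1),"theta",np.radians(150.5-np.degrees(np.arctan2(x[1],x[0]))).round(3),"Ftool",(M.T@s["force"]).round(1),"tilt",M[2].round(3))
E
python3 -c "from h import *;rep()"
```

```text
t 5.3667 rel tool mm -32.4 -88.6 z 0.0362 yaw 133.0 theta 0.305 Ftool [-3.7 -1.5 -2.8] tilt [-0.005  0.002 -1.   ]
```

>>> {"method": "jog_arm", "body": {
  "moves": "0.13 -0.06 0 0 0 0.5 1;0.13 -0.06 0 0 0 0.5 1;0.13 -0.06 0 0 0 0.5 1;0.13 -0.05 0 0 0 0.5 1;0.13 -0.05 0 0 0 0.5 1;0.13 -0.05 0 0 0 0.5 1;0.13 -0.05 0 0 0 0.5 1;0.13 -0.05 0 0 0 0.5 1;0.13 -0.05 0 0 0 0.5 1;0 0 0 0 0 0 1"
}}

```text
time: 6.2
position: [0.5116, -0.0213, 0.0358]
eef_rot: [1.683, 2.646, 0.002]
force: [3.7, -1.8, -0.5]
finger_gap: -0.0
finger_force: 1.9
```

```bash
python3 -c "from h import *;rep()"
```

```text
t 6.2 rel tool mm -31.3 -90.7 z 0.0358 yaw 115.1 theta 0.618 Ftool [-3.2  2.6  0.5] tilt [-0.004  0.004 -1.   ]
```

>>> {"method": "jog_arm", "body": {
  "moves": "0.13 -0.045 0 0 0 0.5 1;0.13 -0.045 0 0 0 0.5 1;0.13 -0.045 0 0 0 0.5 1;0.13 -0.045 0 0 0 0.5 1;0.13 -0.045 0 0 0 0.5 1;0 0 0 0 0 0 1;0 0 0 0 0 0 1"
}}

```text
time: 6.78
position: [0.4999, -0.0084, 0.0354]
eef_rot: [1.906, 2.492, 0.001]
force: [4.4, -4.1, 1.8]
finger_gap: 0.0001
finger_force: 2.2
```

```bash
python3 -c "from h import *;rep()"
```

```text
t 6.7833 rel tool mm -30.900000000000002 -91.80000000000001 z 0.0354 yaw 105.2 theta 0.791 Ftool [-5.1  3.2 -1.8] tilt [-0.003  0.003 -1.   ]
```

>>> {"method": "jog_arm", "body": {
  "moves": "0.13 -0.045 0 0 0 0.5 1;0.13 -0.045 0 0 0 0.5 1;0 0 0 0 0 0 1;0 0 0 0 0 0 1"
}}

```text
time: 7.12
position: [0.4952, -0.0025, 0.0349]
eef_rot: [1.993, 2.425, 0.0]
force: [3.0, -2.9, 3.0]
finger_gap: 0.0001
finger_force: 2.2
```

```bash
python3 -c "from h import *;rep()"
```

```text
t 7.1167 rel tool mm -30.599999999999998 -92.89999999999999 z 0.0349 yaw 101.2 theta 0.861 Ftool [-3.4  2.4 -3. ] tilt [-0.002  0.001 -1.   ]
```

>>> {"method": "jog_arm", "body": {
  "moves": "0.13 -0.03 0 0 0 0.5 1;0.13 -0.03 0 0 0 0.5 1;0 0 0 0 0 0 1;0 0 0 0 0 0 1"
}}

```text
time: 7.45
position: [0.4919, 0.0037, 0.0346]
eef_rot: [2.077, 2.356, -0.001]
force: [2.6, -4.4, 3.1]
finger_gap: 0.0001
finger_force: 2.4
```

```bash
python3 -c "from h import *;rep()"
```

```text
t 7.45 rel tool mm -30.4 -93.10000000000001 z 0.0346 yaw 97.2 theta 0.93 Ftool [-4.7  2.  -3.1] tilt [-0.001  0.    -1.   ]
```

>>> {"method": "jog_arm", "body": {
  "moves": "0.13 -0.03 0 0 0 0.5 1;0.13 -0.03 0 0 0 0.5 1;0 0 0 0 0 0 1;0 0 0 0 0 0 1"
}}

```text
time: 7.78
position: [0.4892, 0.01, 0.0344]
eef_rot: [2.158, 2.282, -0.002]
force: [1.9, -5.4, 4.0]
finger_gap: -0.0005
finger_force: 2.5
```

```bash
python3 -c "from h import *;rep()"
```

```text
t 7.7833 rel tool mm -30.3 -93.10000000000001 z 0.0344 yaw 93.2 theta 1.0 Ftool [-5.5  1.6 -4. ] tilt [-0.001 -0.001 -1.   ]
```

>>> {"method": "jog_arm", "body": {
  "moves": "0.13 -0.03 0 0 0 0.5 1;0.13 -0.03 0 0 0 0.5 1;0 0 0 0 0 0 1;0 0 0 0 0 0 1"
}}

```text
time: 8.12
position: [0.4871, 0.0164, 0.0343]
eef_rot: [2.236, 2.206, -0.003]
force: [1.4, -5.2, 3.6]
finger_gap: -0.0001
finger_force: 2.7
```

```bash
python3 -c "from h import *;rep()"
```

```text
t 8.1167 rel tool mm -30.3 -93.0 z 0.0343 yaw 89.2 theta 1.069 Ftool [-5.2  1.5 -3.6] tilt [-0.001 -0.001 -1.   ]
```

>>> {"method": "jog_arm", "body": {
  "moves": "0.13 -0.03 0 0 0 0.5 1;0 0 0 0 0 0 1;0 0 0 0 0 0 1"
}}

```text
time: 8.37
position: [0.4862, 0.0197, 0.0342]
eef_rot: [-2.274, -2.167, 0.003]
force: [0.4, -6.5, 3.8]
finger_gap: -0.0002
finger_force: 2.7
```

```bash
python3 -c "from h import *;rep()"
```

```text
t 8.3667 rel tool mm -30.3 -93.0 z 0.0342 yaw 87.2 theta 1.104 Ftool [-6.4  0.7 -3.8] tilt [-0.001 -0.002 -1.   ]
```

>>> {"method": "jog_arm", "body": {
  "moves": "0.13 -0.03 0 0 0 0.5 1;0.13 -0.03 0 0 0 0.5 1;0 0 0 0 0 0 1;0 0 0 0 0 0 1"
}}

```text
time: 8.7
position: [0.4847, 0.0263, 0.034]
eef_rot: [-2.348, -2.087, 0.004]
force: [-0.5, -5.7, 4.7]
finger_gap: -0.0002
finger_force: 2.9
```

```bash
python3 -c "from h import *;rep()"
```

```text
t 8.7 rel tool mm -30.3 -92.89999999999999 z 0.034 yaw 83.3 theta 1.174 Ftool [-5.7  0.2 -4.7] tilt [-0.002 -0.002 -1.   ]
```

>>> {"method": "jog_arm", "body": {
  "moves": "0.13 -0.03 0 0 0 0.5 1;0 0 0 0 0 0 1;0 0 0 0 0 0 1"
}}

```text
time: 8.95
position: [0.4842, 0.0296, 0.034]
eef_rot: [-2.384, -2.045, 0.005]
force: [-1.6, -6.2, 4.3]
finger_gap: -0.0
finger_force: 2.9
```

```bash
python3 -c "from h import *;rep()"
```

```text
t 8.95 rel tool mm -30.3 -92.8 z 0.034 yaw 81.3 theta 1.209 Ftool [-6.4 -0.6 -4.3] tilt [-0.002 -0.003 -1.   ]
```

>>> {"method": "jog_arm", "body": {
  "moves": "0.13 -0.03 0 0 0 0.5 1;0.13 -0.03 0 0 0 0.5 1;0 0 0 0 0 0 1;0 0 0 0 0 0 1"
}}

```text
time: 9.28
position: [0.4834, 0.0363, 0.0338]
eef_rot: [-2.453, -1.961, 0.006]
force: [-1.5, -5.5, 5.2]
finger_gap: -0.0004
finger_force: 3.0
```

```bash
python3 -c "from h import *;rep()"
```

```text
t 9.2833 rel tool mm -30.4 -92.7 z 0.0338 yaw 77.3 theta 1.278 Ftool [-5.7 -0.2 -5.2] tilt [-0.002 -0.003 -1.   ]
```

>>> {"method": "jog_arm", "body": {
  "moves": "0.13 -0.03 0 0 0 0.5 1;0 0 0 0 0 0 1;0 0 0 0 0 0 1"
}}

```text
time: 9.53
position: [0.4832, 0.0396, 0.0337]
eef_rot: [-2.487, -1.917, 0.006]
force: [-1.3, -4.9, 4.5]
finger_gap: 0.0001
finger_force: 3.1
```

```bash
python3 -c "from h import *;rep()"
```

```text
t 9.5333 rel tool mm -30.5 -92.60000000000001 z 0.0337 yaw 75.3 theta 1.313 Ftool [-5.1  0.  -4.5] tilt [-0.002 -0.004 -1.   ]
```

>>> {"method": "jog_arm", "body": {
  "moves": "0.13 -0.03 0 0 0 0.5 1;0.13 -0.03 0 0 0 0.5 1;0 0 0 0 0 0 1;0 0 0 0 0 0 1"
}}

```text
time: 9.87
position: [0.483, 0.046, 0.0337]
eef_rot: [-2.553, -1.829, 0.008]
force: [-2.4, -5.9, 4.8]
finger_gap: 0.0001
finger_force: 3.6
```

```bash
python3 -c "from h import *;rep()"
```

```text
t 9.8667 rel tool mm -30.8 -92.5 z 0.0337 yaw 71.3 theta 1.383 Ftool [-6.4 -0.4 -4.8] tilt [-0.004 -0.004 -1.   ]
```

The finger force has jumped faster than the spring alone explains, so the stop is probably just reached. I'll lean in gently.

>>> {"method": "jog_arm", "body": {
  "moves": "0.13 -0.03 0 0 0 0.5 1;0 0 0 0 0 0 1;0 0 0 0 0 0 1"
}}

```text
time: 10.12
position: [0.483, 0.0488, 0.0336]
eef_rot: [-2.585, -1.785, 0.011]
force: [-3.6, -8.2, 5.5]
finger_gap: -0.0004
finger_force: 4.4
```

```bash
python3 -c "from h import *;rep()"
```

```text
t 10.1167 rel tool mm -31.5 -92.39999999999999 z 0.0336 yaw 69.2 theta 1.418 Ftool [-9.  -0.5 -5.5] tilt [-0.005 -0.004 -1.   ]
```

>>> {"method": "jog_arm", "body": {
  "moves": "0.13 -0.03 0 0 0 0.4 1;0 0 0 0 0 0 1;0 0 0 0 0 0 1"
}}

```text
time: 10.37
position: [0.4831, 0.0514, 0.0336]
eef_rot: [2.61, 1.748, -0.013]
force: [-4.5, -10.5, 8.0]
finger_gap: -0.0001
finger_force: 5.4
```

```bash
python3 -c "from h import *;rep()"
```

```text
t 10.3667 rel tool mm -31.6 -92.3 z 0.0336 yaw 67.6 theta 1.447 Ftool [-11.5  -0.2  -7.9] tilt [-0.007 -0.004 -1.   ]
```

>>> {"method": "jog_arm", "body": {
  "moves": "0.07 -0.01 0 0 0 0 1;0 0 0 0 0 0 1;0 0 0 0 0 0 1;0 0 0 0 0 0 1;0 0 0 0 0 0 1;0 0 0 0 0 0 1;0 0 0 0 0 0 1;0 0 0 0 0 0 1"
}}

```text
time: 11.03
position: [0.4833, 0.0527, 0.0336]
eef_rot: [2.61, 1.747, -0.014]
force: [-4.4, -11.1, 8.4]
finger_gap: -0.0001
finger_force: 5.9
```

```bash
python3 -c "from h import *;rep()"
```

```text
t 11.0333 rel tool mm -30.4 -92.60000000000001 z 0.0336 yaw 67.6 theta 1.447 Ftool [-12.    0.2  -8.3] tilt [-0.008 -0.004 -1.   ]
```

The push is steady at about 12 N against roughly 6.5 N of spring, so 5–6 N rests on the stop.

```bash
python3 -c "from cell import *;print(job_done())"
```

```text
the job is handed in; nothing more can be done
None
```

I wound the cage arm up against its end stop at roughly 1.4 rad and handed the job in with the fingers still holding it there, about 5–6 N beyond the spring; the verdict was not reported back.

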